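Pump parts from strip-down row to assembly tray, in reverse order

ROBOT

A 7-joint arm with a two-finger parallel gripper is mounted at the origin on the work surface. World frame = base frame: x ahead of the robot, y to its left, z up, the work surface at z = 0. Lengths are in m, angles in rad, forces in N, time in s.
With the tool pointing down it reaches from about 0.4 to 0.85 m from the base axis. Payload 10.4 kg.
Tool frame: the origin (TCP) lies midway between the tips of the shut fingers; the grasp point (between the pads) lies 19 mm behind it; z points along the fingers, x is the direction in which the jaws open and shut, and the axes are right-handed (so a half turn about z gives the same grasp; the last joint's range is limited). The gripper opens to 85 mm and grips with 20 to 120 N. Pads are 22 mm wide; open, the fingers measure 114 mm over their backs; the gripper's body (76 mm by 85 mm) begins 54 mm behind the grasp point. The pads swing forward as they close: fully open they stand 13 mm farther back than shut.
Start: joints at [1.255, 0.332, -0.065, 1.46, 0.022, 1.35, -0.088], TCP at [0.18, -0.598, 0.231] pointing down, gripper open.
Joint ranges: [-2.6, 2.6], [-0.5, 2.12], [-1.47, 1.34], [0.16, 2.42], [-1.27, 4.41], [0.06, 2.06], [-2.6, 2.6]. Speed limits (rad/s): [2.22, 2.22, 2.79, 2.79, 3.14, 3.14, 3.14].

INTERFACE

Orientations are given as a unit quaternion [x, y, z, w].
In Python, from workcell import manip, cams gives the robot as it stands.
- The arm moves only by the tool move_arm, never from a script. Its argument "moves" is a list of rows, each a list of 7 numbers: the turn, a rotation vector about the tool's x, y, z in degrees, then the shift along the tool's x, y, z in m, then the finger opening in m, from 0 to 0.0854. A call has 1 to 10 rows; each row is the pose to reach, as a shift and turn from the pose commanded when the call began, along the tool's axes at that moment; what a row does not reach only later rows make up. A row lasts 1/10 s, in which the tool goes at most 50 mm and 8.59 degrees, less where a joint would pass 70% of its speed; a pose out of reach is approached as far as the arm can. A call with a gripper value outside its range is refused whole. The fingers move at their own pace and stop on an object; "grip_force" is the grip in N (left out, the last holds). Time passes only in rows, so rows that repeat a pose let the fingers close. It gives the time, the measured TCP pose, the force and the opening at its end, in the units of the state.
- manip.get_obs(): the state, without advancing time (a new reading comes with each control period).
- cams.camera(name): name is "scene" or "side" or "wrist"; returns the picture (480x640x3 uint8, red, green, blue); there is no depth.
- cams.camera_params(name): a dict with "fx", "fy", "cx", "cy" (pixels), "dist_coeffs" ([k1, k2, p1, p2, k3] as OpenCV has them; the pictures are not rectified), "xyz" and "rotation" of the camera in the world. Camera axes: x right, y up, looking along -z (the intrinsics and any distortion apply to the point x, -y, -z); pixel columns grow to the right and rows downward; lengths in m; the calibration is good to about 2 mm. A picture is of the moment at which its call begins: read the wrist's pose just before it. camera_params takes no time and is no camera call; for the wrist camera it gives the pose at the moment of the call.
- manip.hand_in(): hands the job in, once; it reports no verdict.
The state is a dict: "clock": time; "joint_pos": joint angles; "joint_velocities": joint speeds; "tau": joint torques, N m; "position": TCP position; "ee_rot": TCP orientation; "ft_force": force on the tool from outside, world axes, zero at the start; "torque": the same for the moment, N m; "grip_width": opening from 0.0 (shut) to 1.0 (fully open).
Only numpy, scipy, OpenCV 4.12 (cv2) and the standard library are available. Lean on these libraries where they do the work, as an engineer would, in place of code of your own. Each camera call takes 0.05 s, during which the arm holds its last target. There are 200 camera calls.

TASK

The four pump parts in the grey dishes on the wooden board lie in the order in which they came off the pump; put them into the empty metal tray in the reverse order, ready for reassembly: the part at the left end of the row (as the robot sees it) goes into the right-hand end pocket, the next one into the pocket beside it, and so on. Each part must lie flat in its own pocket, the same way up as it was, and must be set down, not dropped.

Things in the scene. Friction and masses are not known exactly. Their poses are not given: they have to be found in the camera images.
- gear: toothed gear wheel with hub, lying flat, hub up: toothed disc 47 mm across and 14 mm thick, and on it a round hub 26 mm wide from 14 to 34 mm above the underside (grip the hub). Loose, 0.13 to 0.3 kg. Origin: centre of underside, z up; at the start 9 mm above the bench, within 4 mm of its dish's centre, yawed up to 0.5 rad from the dish.
- nut: large hexagon nut lying flat, 44 mm across flats, 51 mm across corners, 24 mm high, open hole 26 mm wide; two flats face its own +x and -x, the others every 60 degrees (grip across flats). Loose, 0.13 to 0.3 kg. Origin: centre of underside, z up; at the start 9 mm above the bench, within 4 mm of its dish's centre, yawed up to 0.5 rad from the dish.
- flange: square flange plate with a round boss: plate 46 x 46 mm (sides along its x and y) and 10 mm thick, boss 30 mm in diameter from 10 to 36 mm above the underside (grip the boss). Loose, 0.13 to 0.3 kg. Origin: centre of underside, z up; at the start 9 mm above the bench, within 4 mm of its dish's centre, yawed up to 0.2 rad from the dish.
- bearing: round ball bearing lying flat, plain ring 48 mm in diameter, 18 mm high, black seal and closed dark bore on top (grip across the outside). Loose, 0.13 to 0.3 kg. Origin: centre of underside, z up; at the start 9 mm above the bench, within 4 mm of its dish's centre, yawed up to 0.5 rad from the dish.
- strip_board: strip-down board: flat wooden board 90 x 290 mm, 6 mm thick, fixed on the bench, carrying the row of four dishes along its y axis, at y = +105, +35, -35 and -105 mm. Origin: centre of its underside; +y is the left end as the robot sees it, z up; yaw within 0.2 rad.
- dish_a: square grey plastic dish, one of four alike in a row on the wooden board; 68 x 68 mm outside, 62 x 62 mm inside, floor 3 mm thick, lip tops 6 mm above its underside; fixed. This one holds the gear at the start. Origin: centre of underside, 6 mm above the bench; axes parallel to the board's.
- dish_b: square grey plastic dish, one of four alike in a row on the wooden board; 68 x 68 mm outside, 62 x 62 mm inside, floor 3 mm thick, lip tops 6 mm above its underside; fixed. This one holds the nut at the start. Origin: centre of underside, 6 mm above the bench; axes parallel to the board's.
- dish_c: square grey plastic dish, one of four alike in a row on the wooden board; 68 x 68 mm outside, 62 x 62 mm inside, floor 3 mm thick, lip tops 6 mm above its underside; fixed. This one holds the flange at the start. Origin: centre of underside, 6 mm above the bench; axes parallel to the board's.
- dish_d: square grey plastic dish, one of four alike in a row on the wooden board; 68 x 68 mm outside, 62 x 62 mm inside, floor 3 mm thick, lip tops 6 mm above its underside; fixed. This one holds the bearing at the start. Origin: centre of underside, 6 mm above the bench; axes parallel to the board's.
- build_tray: empty aluminium assembly tray 88 x 288 mm, fixed; four square pockets in a row, centred at x = 0, y = +105, +35, -35 and -105 mm, 66 x 66 mm inside; pocket floors 6 mm, lips and partitions (4 mm thick) 12 mm above the bench. Origin: centre of underside, on the bench; +y is the left end as the robot sees it; yaw within 0.2 rad.
Things that resemble listed ones, but are neither listed nor needed, are in the scene too. What is shaped like the bearing but blue or turquoise is not meant.

How it is judged:
At the end, for the whole second after the job is handed in: Each part is in the tray pocket that mirrors its starting dish in the row (leftmost dish: rightmost pocket), within 12 mm of the pocket centre in x and y, underside within 3 mm of the pocket floor, upright within 0.1 rad, at rest (under 0.02 m/s, 0.2 rad/s) (((y of dish_a in the frame of strip_board between 0.085 and 0.125 m and y of gear in the frame of build_tray between -0.117 and -0.093 m) or (y of dish_a in the frame of strip_board between 0.015 and 0.055 m and y of gear in the frame of build_tray between -0.047 and -0.023 m) or (y of dish_a in the frame of strip_board between -0.055 and -0.015 m and y of gear in the frame of build_tray between 0.023 and 0.047 m) or (y of dish_a in the frame of strip_board between -0.125 and -0.085 m and y of gear in the frame of build_tray between 0.093 and 0.117 m)) and x of gear in the frame of build_tray between -0.012 and 0.012 m and z of gear in the frame of build_tray between 0.003 and 0.009 m and angle between each of gear, nut, flange, bearing's own z axis and vertical below 0.1 rad and linear speed of each of gear, nut, flange, bearing below 0.02 m/s and angular speed of each of gear, nut, flange, bearing below 0.2 rad/s and ((y of dish_b in the frame of strip_board between 0.085 and 0.125 m and y of nut in the frame of build_tray between -0.117 and -0.093 m) or (y of dish_b in the frame of strip_board between 0.015 and 0.055 m and y of nut in the frame of build_tray between -0.047 and -0.023 m) or (y of dish_b in the frame of strip_board between -0.055 and -0.015 m and y of nut in the frame of build_tray between 0.023 and 0.047 m) or (y of dish_b in the frame of strip_board between -0.125 and -0.085 m and y of nut in the frame of build_tray between 0.093 and 0.117 m)) and x of nut in the frame of build_tray between -0.012 and 0.012 m and z of nut in the frame of build_tray between 0.003 and 0.009 m and ((y of dish_c in the frame of strip_board between 0.085 and 0.125 m and y of flange in the frame of build_tray between -0.117 and -0.093 m) or (y of dish_c in the frame of strip_board between 0.015 and 0.055 m and y of flange in the frame of build_tray between -0.047 and -0.023 m) or (y of dish_c in the frame of strip_board between -0.055 and -0.015 m and y of flange in the frame of build_tray between 0.023 and 0.047 m) or (y of dish_c in the frame of strip_board between -0.125 and -0.085 m and y of flange in the frame of build_tray between 0.093 and 0.117 m)) and x of flange in the frame of build_tray between -0.012 and 0.012 m and z of flange in the frame of build_tray between 0.003 and 0.009 m and ((y of dish_d in the frame of strip_board between 0.085 and 0.125 m and y of bearing in the frame of build_tray between -0.117 and -0.093 m) or (y of dish_d in the frame of strip_board between 0.015 and 0.055 m and y of bearing in the frame of build_tray between -0.047 and -0.023 m) or (y of dish_d in the frame of strip_board between -0.055 and -0.015 m and y of bearing in the frame of build_tray between 0.023 and 0.047 m) or (y of dish_d in the frame of strip_board between -0.125 and -0.085 m and y of bearing in the frame of build_tray between 0.093 and 0.117 m)) and x of bearing in the frame of build_tray between -0.012 and 0.012 m and z of bearing in the frame of build_tray between 0.003 and 0.009 m); the robot touches nothing.
It fails at once if the gear is let go (not held by the fingers) more than 40 mm above the tray's underside level, that is, dropped (contact force between the fingers and gear below 0.01 N and z of gear in the frame of build_tray above 0.04 m).
It fails at once if the nut is let go (not held by the fingers) more than 40 mm above the tray's underside level, that is, dropped (contact force between the fingers and nut below 0.01 N and z of nut in the frame of build_tray above 0.04 m).
It fails at once if the flange is let go (not held by the fingers) more than 40 mm above the tray's underside level, that is, dropped (contact force between the fingers and flange below 0.01 N and z of flange in the frame of build_tray above 0.04 m).
It fails at once if the bearing is let go (not held by the fingers) more than 40 mm above the tray's underside level, that is, dropped (contact force between the fingers and bearing below 0.01 N and z of bearing in the frame of build_tray above 0.04 m).
It also fails if it takes over 115 s, if anything falls off the work surface, if the arm or the gripper's body presses on something with over 40 N, if the wrist force passes 120 N, or if a joint passes its speed limit or range.

## Working session

There is one attempt and no reset: what is moved stays moved. The work goes in short steps, Python scripts to look and compute and a tool call to move; the robot and the scene stay as the last step left them, time stands still between calls to the robot, and variables do not carry over. Pictures are saved under pics/ and viewed, about 12 in all and at most 16, crops included, and the job is handed in when it is done.

Besides the shell and the picture viewer there is one more tool, called after "Call:" by a JSON object that holds its "method" and its "body". move_arm: Moves the arm, as the interface text tells. Its arguments: {"type":"object","properties":{"moves":{"type":"array","items":{"type":"array","items":{"type":"number"}}},"grip_force":{"type":"number"}},"required":["moves"]}

```bash
ls; mkdir -p pics
python3 - <<'E'
from workcell import manip, cams
import cv2
print(manip.get_obs())
for n in ("scene","side"):
    p=cams.camera_params(n);print(n,p)
    cv2.imwrite(f"pics/{n}0.png",cams.camera(n)[:,:,::-1])
E
```

```text
pics
{'clock': 0.0, 'joint_pos': array([ 1.25539594,  0.33285401, -0.06469637,  1.46092123,  0.02157787,
        1.34990409, -0.08849552]), 'joint_velocities': array([-0.00074535, -0.00078777, -0.00026902,  0.00135515, -0.00169201,
       -0.00097393,  0.00055199]), 'tau': array([-4.54485289e-04, -6.25442648e+01,  4.89747198e-02, -3.91607738e+01,
        1.61920086e-02,  9.78290598e-03,  1.82955671e-05]), 'position': array([ 0.18029041, -0.5980468 ,  0.23053667]), 'ee_rot': array([ 8.02698565e-01, -5.96384548e-01, -5.71694503e-04, -3.97202727e-04]), 'ft_force': array([-0.73931353,  0.01664495,  0.04340804]), 'torque': array([0.03840684, 0.04070572, 0.03854943]), 'grip_width': 0.9957362731619069}
scene {'fx': 557.2203658902116, 'fy': 557.2203658902116, 'cx': 318.2403024760904, 'cy': 232.63916004091655, 'dist_coeffs': array([-0.10537067,  0.        ,  0.        ,  0.        ,  0.        ]), 'xyz': array([1.30139579, 0.37039852, 0.73132831]), 'rotation': array([0.23400162, 0.35794148, 0.76951441, 0.47430866])}
side {'fx': 488.11209409712137, 'fy': 488.11209409712137, 'cx': 317.09488793101644, 'cy': 238.3425213906142, 'dist_coeffs': array([0.02694205, 0.        , 0.        , 0.        , 0.        ]), 'xyz': array([0.28896783, 0.47024927, 0.70975057]), 'rotation': array([-0.0816758 ,  0.33083967,  0.90871808, -0.24105107])}
```

View pics/scene0.png

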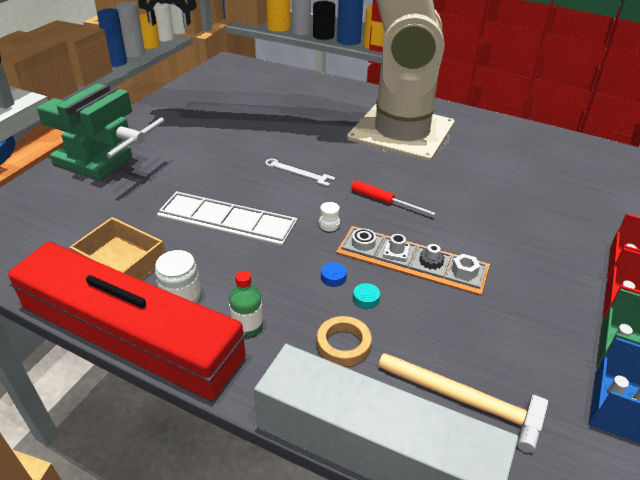

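View pics/side0.png

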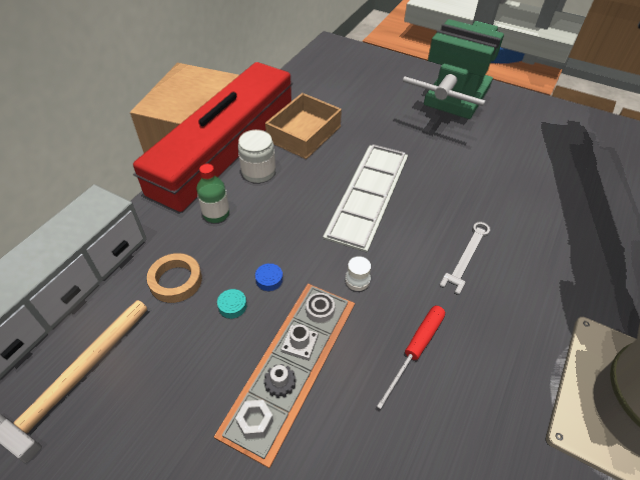

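The side view shows the tray centred near (367,195) and the board near (287,375). From the near end (+y, left), the row is nut (254,418), gear (280,378), flange (299,340), bearing (320,306). The nut therefore goes to tray y=-105, the gear to -35, the flange to +35 and the bearing to +105.

```bash
cat > h.py <<'E'
import numpy as np, cv2
from scipy.spatial.transform import Rotation as R
from workcell import manip, cams
def cast(p,px,z):
    K=np.array([[p['fx'],0,p['cx']],[0,p['fy'],p['cy']],[0,0,1]])
    u=cv2.undistortPoints(np.array(px,float).reshape(-1,1,2),K,p['dist_coeffs'],
      criteria=None) if 0 else cv2.undistortPoints(np.array(px,float).reshape(-1,1,2),K,p['dist_coeffs'])
    u=u[:,0]; d=R.from_quat(p['rotation']).apply(np.c_[u[:,0],-u[:,1],-np.ones(len(u))])
    c=np.array(p['xyz']); return c+d*((z-c[2])/d[:,2])[:,None]
def rect(p,mask,z):
    """largest blob (after closing) -> rays on plane -> min area rect: centre, size(long,short), yaw of long axis vs +y"""
    cs,_=cv2.findContours(mask,cv2.RETR_EXTERNAL,cv2.CHAIN_APPROX_NONE)
    c=max(cs,key=cv2.contourArea); w=cast(p,c[:,0],z)[:,:2]
    (x,y),(a,b),_=r=cv2.minAreaRect((w*1000).astype(np.float32))
    q=cv2.boxPoints(r); e=[q[1]-q[0],q[2]-q[1]]; l=max(e,key=np.linalg.norm)
    if l[1]<0:l=-l
    return np.array([x,y])/1000,sorted((a,b)),np.arctan2(-l[0],l[1])
E
python3 - <<'E'
from h import *
for n in("scene","side"):
    im=cv2.imread(f"pics/{n}0.png"); p=cams.camera_params(n); hsv=cv2.cvtColor(im,cv2.COLOR_BGR2HSV)
    roi={"scene":[(330,220,165,80),(150,185,155,65)],"side":[(205,275,160,195),(315,135,105,120)]}[n]
    for k,(x,y,w,h) in enumerate(roi):
        m=np.zeros(im.shape[:2],np.uint8)
        t=cv2.inRange(hsv,(5,90,90),(22,255,255)) if k==0 else cv2.inRange(hsv,(0,0,140),(179,60,255))
        m[y:y+h,x:x+w]=t[y:y+h,x:x+w]
        m=cv2.morphologyEx(m,cv2.MORPH_CLOSE,np.ones((5,5)))
        print(n,["board","tray"][k],rect(p,m,[.006,.012][k]))
E
```

```text
scene board (array([0.48684515, 0.19215179]), [95.92488098144531, 290.0462951660156], np.float32(0.055781744))
scene tray (array([ 0.54893384, -0.20078755]), [94.10037994384766, 290.66033935546875], np.float32(0.13479537))
side board (array([0.48303589, 0.19417969]), [91.12321472167969, 290.5614929199219], np.float32(0.057357267))
side tray (array([ 0.53937634, -0.20013425]), [89.228759765625, 293.09197998046875], np.float32(0.13788588))
```

```bash
cat >> h.py <<'E'
def go(xyz,jaw=None):
    """shift/turn in tool axes to bring TCP to xyz, tool down, jaw axis at world angle jaw (rad, mod pi)"""
    o=manip.get_obs(); r=R.from_quat(o['ee_rot'])
    s=r.inv().apply(np.array(xyz)-o['position'])
    x=r.as_matrix()[:,0]; cur=np.arctan2(x[1],x[0])
    if jaw is None: jaw=cur
    j=cur+(jaw-cur+np.pi/2)%np.pi-np.pi/2
    t=R.from_matrix(np.array([[np.cos(j),np.sin(j),0],[np.sin(j),-np.cos(j),0],[0,0,-1]]).T)
    print('t',round(o['clock'],2),'pos',o['position'].round(4),'jaw',round(np.degrees(cur),1),'q7',o['joint_pos'][6].round(2),'f',o['ft_force'].round(1),'w',round(o['grip_width']*85.4,1))
    print(' turn deg',np.degrees((r.inv()*t).as_rotvec()).round(2),'shift mm',(s*1000).round(1))
E
python3 - <<'E'
from h import *
p=cams.camera_params("wrist");print(p)
o=manip.get_obs();r=R.from_quat(o['ee_rot']);print("cam in tool",r.inv().apply(p['xyz']-o['position']),(r.inv()*R.from_quat(p['rotation'])).as_matrix().round(3))
go((.52,-.2,.30),.135);go((.48,.19,.30),.056)
E
```

```text
{'fx': 344.96722374057197, 'fy': 344.96722374057197, 'cx': 318.09734577893704, 'cy': 247.81221582122961, 'dist_coeffs': array([-0.00465437,  0.        ,  0.        ,  0.        ,  0.        ]), 'xyz': array([ 0.24559136, -0.57919042,  0.37264121]), 'rotation': array([-0.1072077 ,  0.08040691, -0.59099857,  0.79546334])}
cam in tool [ 0.00057815 -0.06798367 -0.14203702] [[ 1.     0.     0.   ]
 [ 0.    -0.964 -0.266]
 [-0.     0.266 -0.964]]
t 0.1 pos [ 0.1803 -0.5981  0.2306] jaw -73.2 q7 -0.09 f [-0.2  0.1 -0.3] w 85.4
 turn deg [-5.000e-02  6.000e-02 -8.096e+01] shift mm [-283.2 -440.2  -69.1]
t 0.1 pos [ 0.1803 -0.5981  0.2306] jaw -73.2 q7 -0.09 f [-0.2  0.1 -0.3] w 85.4
 turn deg [-4.000e-02  6.000e-02 -7.643e+01] shift mm [-668.1 -514.4  -68.6]
```

Call:
{"method": "move_arm", "body": {"moves": [[0,0,-40,-0.142,-0.22,-0.03,0.085],[0,0,-81,-0.283,-0.44,-0.0,0.085],[0,0,-81,-0.283,-0.44,0.0,0.085],[0,0,-81,-0.283,-0.44,0.0,0.085],[0,0,-81,-0.283,-0.44,0.0,0.085],[0,0,-81,-0.283,-0.44,0.0,0.085],[0,0,-81,-0.283,-0.44,0.0,0.085],[0,0,-81,-0.283,-0.44,0.0,0.085],[0,0,-81,-0.283,-0.44,0.0,0.085],[0,0,-81,-0.283,-0.44,0.0,0.085]]}}

```text
clock: 1.1
position: [0.5055, -0.2167, 0.2315]
ee_rot: [0.998, 0.07, -0.0, 0.0]
ft_force: [0.4, -0.5, -0.9]
grip_width: 0.993
```

Run:
```python
from h import *
go((.52,-.2,.22),.135)
```

```text
t 1.1 pos [ 0.5055 -0.2167  0.2315] jaw 8.1 q7 0.38 f [ 0.4 -0.5 -0.9] w 84.8
 turn deg [0.01 0.01 0.35] shift mm [ 16.7 -14.5  11.5]
```

Call:
{"method": "move_arm", "body": {"moves": [[0,0,0,0.015,-0.015,0.01,0.085],[0,0,0,0.015,-0.015,0.01,0.085],[0,0,0,0.015,-0.015,0.01,0.085]]}}

```text
clock: 1.4
position: [0.5172, -0.2016, 0.2211]
ee_rot: [0.998, 0.068, -0.001, -0.0]
ft_force: [-0.3, -1.0, 0.8]
grip_width: 0.992
```

Run:
```python
from h import *
go((.48,.19,.22),.056)
p=cams.camera_params("wrist");cv2.imwrite("pics/w1.png",cams.camera("wrist")[:,:,::-1])
import pickle;pickle.dump(p,open("w1.pkl","wb"))
im=cv2.imread("pics/w1.png");hsv=cv2.cvtColor(im,cv2.COLOR_BGR2HSV)
m=cv2.inRange(hsv,(0,0,140),(179,60,255));m=cv2.morphologyEx(m,cv2.MORPH_CLOSE,np.ones((5,5)))
print(rect(p,m,.012))
```

```text
t 1.4 pos [ 0.5172 -0.2016  0.2211] jaw 7.8 q7 0.33 f [-0.3 -1.   0.8] w 84.7
 turn deg [-0.02  0.06  4.59] shift mm [  16.3 -393.     1.2]
(array([ 0.54157013, -0.20345175]), [88.83301544189453, 285.2886047363281], np.float32(0.13683905))
```

View pics/w1.png

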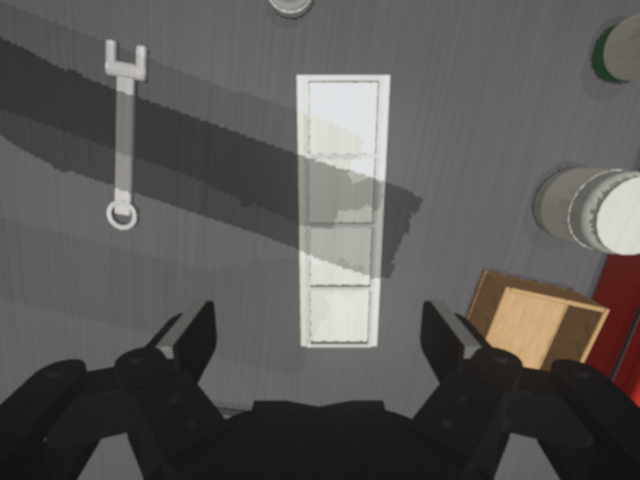

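The wrist view shows the tray with corners at about (297,75), (390,75), (378,347) and (302,347); all four pockets are empty. Next I look at the board.

Call:
{"method": "move_arm", "body": {"moves": [[0,0,4.6,0.016,-0.36,0.0,0.085],[0,0,4.6,0.016,-0.36,0.0,0.085],[0,0,4.6,0.016,-0.36,0.0,0.085],[0,0,4.6,0.016,-0.36,0.0,0.085],[0,0,4.6,0.016,-0.36,0.0,0.085],[0,0,4.6,0.016,-0.36,0.0,0.085],[0,0,4.6,0.016,-0.36,0.0,0.085],[0,0,4.6,0.016,-0.36,0.0,0.085],[0,0,4.6,0.016,-0.36,0.0,0.085],[0,0,4.6,0.016,-0.36,0.0,0.085]]}}

```text
clock: 2.45
position: [0.4853, 0.155, 0.2215]
ee_rot: [1.0, 0.026, 0.0, 0.001]
ft_force: [-0.3, -0.4, 0.1]
grip_width: 0.996
```

Run:
```python
from h import *
go((.48,.19,.22),.056)
p=cams.camera_params("wrist");cv2.imwrite("pics/w2.png",cams.camera("wrist")[:,:,::-1])
import pickle;pickle.dump(p,open("w2.pkl","wb"))
im=cv2.imread("pics/w2.png");hsv=cv2.cvtColor(im,cv2.COLOR_BGR2HSV)
m=cv2.inRange(hsv,(5,90,60),(22,255,255));m[:, :150]=0;m[:,480:]=0;m=cv2.morphologyEx(m,cv2.MORPH_CLOSE,np.ones((5,5)))
print(rect(p,m,.006))
```

```text
t 2.45 pos [0.4853 0.155  0.2215] jaw 3.0 q7 -0.44 f [-0.3 -0.4  0.1] w 85.1
 turn deg [ 0.06 -0.   -0.19] shift mm [ -3.5 -35.2   1.5]
(array([0.48444107, 0.19240314]), [90.3726577758789, 289.23773193359375], np.float32(0.055808917))
```

View pics/w2.png

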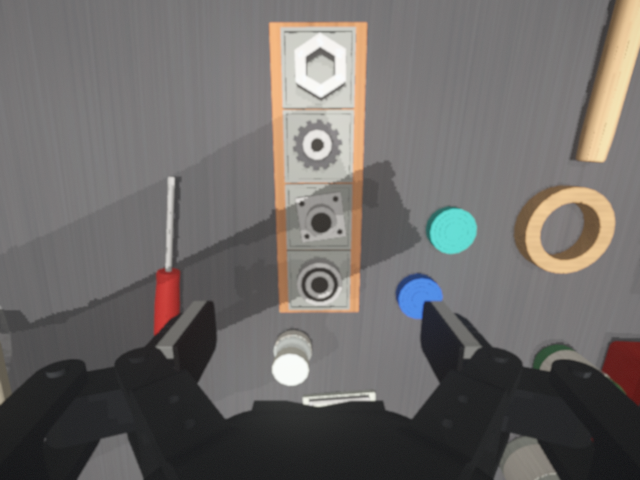

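The board view shows the row top to bottom (left to right for the robot) as nut (320,66), gear (317,146), flange (321,222), bearing (320,285). I'll enlarge the row for the part centres.

Run:
```python
from h import *
import pickle
im=cv2.imread("pics/w2.png");p=pickle.load(open("w2.pkl","rb"));g=cv2.cvtColor(im,cv2.COLOR_BGR2GRAY)
b=np.array([.4845,.192]);yw=.056
for n,y,(u,v),h in(("nut",.105,(320,66),.033),("gear",.035,(317,146),.043),("flange",-.035,(321,222),.045),("bearing",-.105,(320,285),.027)):
    c=b+y*np.array([-np.sin(yw),np.cos(yw)])
    print(n,"dish",c.round(4),"eye",cast(p,[(u,v)],h)[0].round(4))
# nut: bright hexagon
c=g[30:102,284:354]; cs,_=cv2.findContours(((c>175)*255).astype(np.uint8),cv2.RETR_EXTERNAL,cv2.CHAIN_APPROX_NONE,offset=(284,30))
k=max(cs,key=cv2.contourArea);w=cast(p,k[:,0],.033)[:,:2]*1000
hull=cv2.convexHull(w.astype(np.float32));M=cv2.moments(hull);print("nut c",M['m10']/M['m00'],M['m01']/M['m00'],"area",M['m00'],"(1677)")
a=np.radians(np.arange(-30,30,.5));hp=hull[:,0]
f=[sum(np.ptp(hp@np.array([np.cos(t+s),np.sin(t+s)])) for s in(0,np.pi/3,2*np.pi/3)) for t in a]
print("nut flat dir deg",np.degrees(a[np.argmin(f)]),min(f)/3)
out=cv2.resize(im[20:320,260:380],None,fx=4,fy=4,interpolation=cv2.INTER_CUBIC)
cv2.imwrite("pics/c1.png",np.hstack([out[:600],out[600:]])[:600,:800] if 0 else cv2.resize(np.hstack([out[:600],out[600:]]),(800,500)))
```

```text
nut dish [0.4786 0.2968] eye [0.4805 0.2944 0.033 ]
gear dish [0.4825 0.2269] eye [0.4814 0.2275 0.043 ]
flange dish [0.4865 0.1571] eye [0.4887 0.1593 0.045 ]
bearing dish [0.4904 0.0872] eye [0.4916 0.089  0.027 ]
nut c 479.22281027217497 293.841416602923 area 3357.0791871347465 (1677)
nut flat dir deg -27.0 71.94331898079922
```

View pics/c1.png

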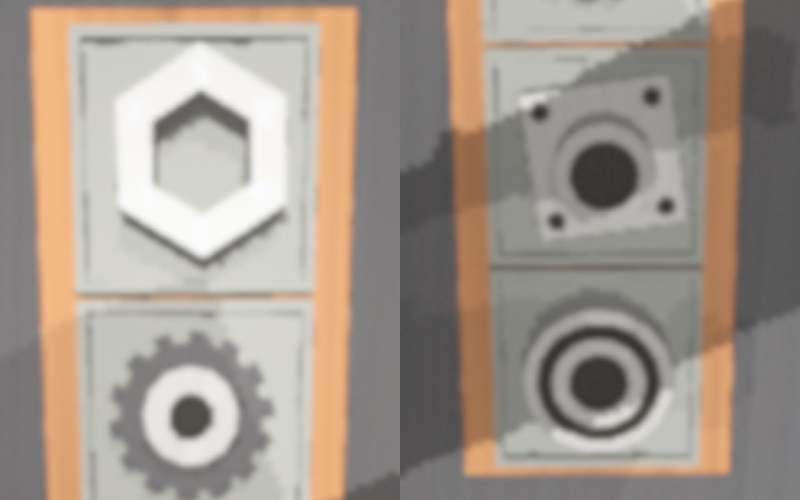

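Run:
```python
from h import *
import pickle
im=cv2.imread("pics/w2.png");p=pickle.load(open("w2.pkl","rb"));g=cv2.cvtColor(im,cv2.COLOR_BGR2GRAY)
c=g[30:105,286:353]; cs,_=cv2.findContours(((c>222)*255).astype(np.uint8),cv2.RETR_EXTERNAL,cv2.CHAIN_APPROX_NONE,offset=(286,30))
k=max(cs,key=cv2.contourArea);w=cast(p,k[:,0],.033)[:,:2]*1000
hp=cv2.convexHull(w.astype(np.float32))[:,0];M=cv2.moments(hp);print("nut c",M['m10']/M['m00'],M['m01']/M['m00'],"area",M['m00'],"want 1677")
a=np.radians(np.arange(-30,30,.5))
f=[sum(np.ptp(hp@np.array([np.cos(t+s),np.sin(t+s)])) for s in(0,np.pi/3,2*np.pi/3)) for t in a]
print("nut flat dir deg",np.degrees(a[np.argmin(f)]),min(f)/3)
for n,(u,v),h in(("nut",(320.6,65.6),.033),("gear",(317,145),.043),("flange",(321.2,222.5),.045),("bearing",(319.4,284.6),.027)):
    print(n,cast(p,[(u,v)],h)[0].round(4))
t=np.array([.5415,-.203])
for y in(-.105,-.035,.035,.105):print("pocket",y,(t+y*np.array([-np.sin(.137),np.cos(.137)])).round(4))
go((.480,.2945,.13),.06)
```

```text
nut c 480.2264810682385 295.32460540356533 area 1664.0927346246317 want 1677
nut flat dir deg 4.0 44.02902890226969
nut [0.481  0.2948 0.033 ]
gear [0.4813 0.2283 0.043 ]
flange [0.4889 0.1588 0.045 ]
bearing [0.491  0.0894 0.027 ]
pocket -0.105 [ 0.5558 -0.307 ]
pocket -0.035 [ 0.5463 -0.2377]
pocket 0.035 [ 0.5367 -0.1683]
pocket 0.105 [ 0.5272 -0.099 ]
t 2.5 pos [0.4854 0.1548 0.2215] jaw 3.0 q7 -0.44 f [-1.  -0.8 -0.8] w 85.1
 turn deg [ 0.06  0.   -0.47] shift mm [   1.9 -139.9   91.3]
```

Call:
{"method": "move_arm", "body": {"moves": [[0,0,-1,0.002,-0.06,0.03,0.072],[0,0,-1,0.002,-0.14,0.13,0.072],[0,0,-1,0.002,-0.14,0.13,0.072],[0,0,-1,0.002,-0.14,0.13,0.072],[0,0,-1,0.002,-0.14,0.13,0.072],[0,0,-1,0.002,-0.14,0.13,0.072]], "grip_force": 50}}

```text
clock: 3.1
position: [0.4794, 0.2957, 0.0908]
ee_rot: [0.999, 0.036, -0.001, 0.001]
ft_force: [0.3, -0.4, 0.3]
grip_width: 0.843
```

Run:
```python
from h import *
go((.4805,.295,.014),np.radians(4))
p=cams.camera_params("wrist");cv2.imwrite("pics/w3.png",cams.camera("wrist")[:,:,::-1])
```

```text
t 3.1 pos [0.4794 0.2957 0.0908] jaw 4.1 q7 -0.83 f [ 0.3 -0.4  0.3] w 72.0
 turn deg [0.07 0.1  0.1 ] shift mm [ 1.2  0.7 76.8]
```

View pics/w3.png

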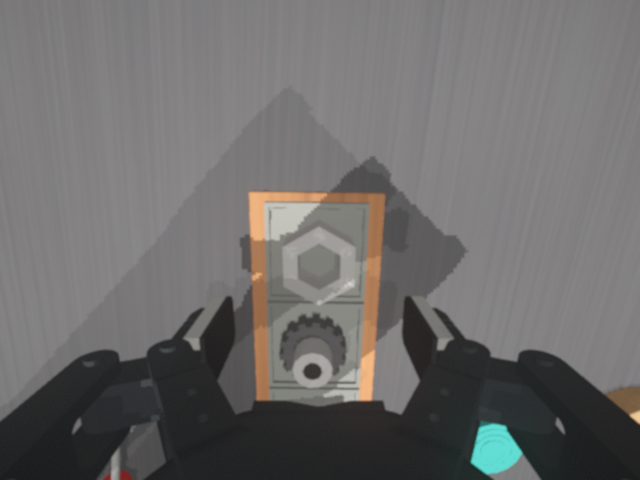

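The nut at (319,262) is centred between the finger inner edges at columns 234 and 403, so I descend and grip.

Call:
{"method": "move_arm", "body": {"moves": [[0,0,0,0.001,0.0,0.04,0.068],[0,0,0,0.001,0.0,0.065,0.065],[0,0,0,0.001,0.0,0.077,0.065],[0,0,0,0.001,0.0,0.077,0.065],[0,0,0,0.001,0.0,0.077,0.03],[0,0,0,0.001,0.0,0.077,0.03],[0,0,0,0.001,0.0,0.077,0.03],[0,0,0,0.001,0.0,0.077,0.03],[0,0,0,0.001,0.0,0.077,0.03]], "grip_force": 50}}

```text
clock: 4.05
position: [0.4813, 0.2978, 0.0166]
ee_rot: [0.999, 0.036, 0.001, -0.0]
ft_force: [-1.0, -1.6, 7.3]
grip_width: 0.505
```

Run:
```python
from h import *
go((.5558,-.307,.014),.137)
```

```text
t 4.05 pos [0.4813 0.2978 0.0166] jaw 4.2 q7 -0.89 f [-1.  -1.6  7.3] w 43.1
 turn deg [-0.02 -0.17 -3.7 ] shift mm [ 30.6 608.6   2.4]
```

Call:
{"method": "move_arm", "body": {"moves": [[0,0,0,0.0,0.0,-0.03,0.03],[0,0,0,0.0,0.0,-0.07,0.03],[0,0,0,0.0,0.0,-0.11,0.03],[0,0,0,0.0,0.0,-0.11,0.03],[0,0,0,0.0,0.0,-0.11,0.03]]}}

```text
clock: 4.55
position: [0.4806, 0.2975, 0.1258]
ee_rot: [0.999, 0.036, 0.001, -0.0]
ft_force: [0.5, -0.8, -3.1]
grip_width: 0.5
```

Run:
```python
from h import *
go((.5558,-.307,.13),.137)
cv2.imwrite("pics/w4.png",cams.camera("wrist")[:,:,::-1])
```

```text
t 4.55 pos [0.4806 0.2975 0.1258] jaw 4.2 q7 -0.81 f [ 0.5 -0.8 -3.1] w 42.7
 turn deg [-0.01 -0.15 -3.69] shift mm [ 31.2 608.3  -4.3]
```

View pics/w4.png

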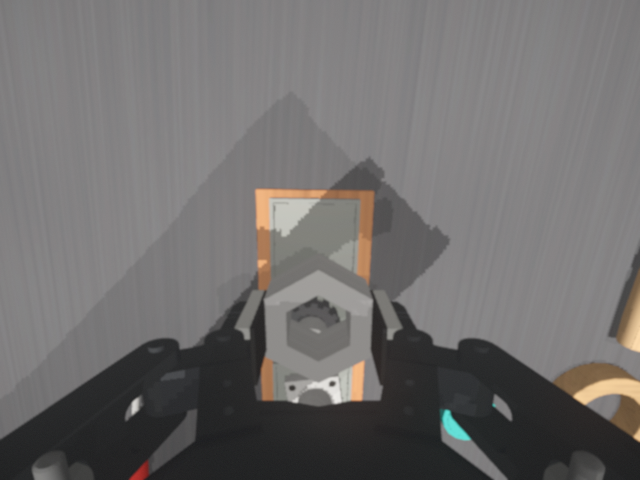

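The nut is held between the pads, its top face centred at about (319,324). From that I compute its in-hand offset.

Run:
```python
from h import *
p=cams.camera_params("wrist");o=manip.get_obs()
w=cast(p,[(319,324),(319,271),(319,382)],o['position'][2]+.0164);print(w.round(4),o['position'].round(4))
```

```text
[[0.4812 0.2974 0.1409]
 [0.4796 0.3198 0.1409]
 [0.4832 0.2703 0.1409]] [0.48   0.2969 0.1245]
```

Call:
{"method": "move_arm", "body": {"moves": [[0,0,0,0.0,0.02,0.0,0.03],[0,0,-1,0.002,0.06,0.0,0.03],[0,0,-1,0.005,0.11,0.0,0.03],[0,0,-2,0.008,0.16,0.0,0.03],[0,0,-2,0.01,0.21,0.0,0.03],[0,0,-2,0.013,0.26,0.0,0.03],[0,0,-2,0.015,0.31,0.0,0.03],[0,0,-3,0.018,0.36,0.0,0.03],[0,0,-3,0.02,0.41,0.0,0.03],[0,0,-3.7,0.022,0.45,0.0,0.03]]}}

```text
clock: 5.6
position: [0.5334, -0.1532, 0.123]
ee_rot: [0.998, 0.068, -0.001, -0.0]
ft_force: [-0.1, 0.2, -2.2]
grip_width: 0.503
```

Run:
```python
from h import *
go((.5558,-.307,.06),.137)
```

```text
t 5.6 pos [ 0.5334 -0.1532  0.123 ] jaw 7.8 q7 0.16 f [-0.1  0.2 -2.2] w 43.0
 turn deg [-0.01  0.14 -0.09] shift mm [  1.6 155.4  63. ]
```

Call:
{"method": "move_arm", "body": {"moves": [[0,0,0,0.0,0.05,0.0,0.03],[0,0,0,0.0,0.1,0.02,0.03],[0,0,0,0.001,0.14,0.04,0.03],[0,0,0,0.001,0.155,0.06,0.03],[0,0,0,0.001,0.155,0.063,0.03],[0,0,0,0.001,0.155,0.063,0.03],[0,0,0,0.001,0.155,0.063,0.03],[0,0,0,0.001,0.155,0.063,0.03]]}}

```text
clock: 6.4
position: [0.5577, -0.302, 0.0627]
ee_rot: [0.998, 0.07, 0.001, 0.0]
ft_force: [0.0, 0.5, -1.5]
grip_width: 0.503
```

Run:
```python
from h import *
go((.5558,-.307,.014),.137)
cv2.imwrite("pics/w5.png",cams.camera("wrist")[:,:,::-1])
```

```text
t 6.4 pos [ 0.5577 -0.302   0.0627] jaw 8.0 q7 0.34 f [ 0.   0.5 -1.5] w 42.9
 turn deg [ 0.04 -0.07  0.14] shift mm [-2.6  4.7 48.7]
```

View pics/w5.png

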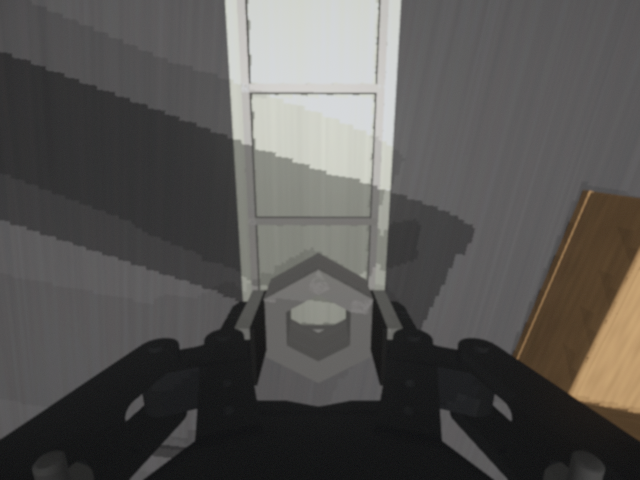

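The nut is over the end pocket. Partitions show at about (315.5,218) and (312,88), which lets me check the tray pose.

Run:
```python
from h import *
p=cams.camera_params("wrist")
print(cast(p,[(315.5,218),(312.5,88.5)],.012).round(4),"expected (.5511,-.2723),(.5415,-.203)")
for i in range(3): go((.5558,-.307,.014),.137)
```

```text
[[ 0.5528 -0.2716  0.012 ]
 [ 0.542  -0.2049  0.012 ]] expected (.5511,-.2723),(.5415,-.203)
t 6.45 pos [ 0.5576 -0.3022  0.0627] jaw 8.0 q7 0.34 f [ 0.5  0.7 -2.5] w 42.5
 turn deg [ 0.05 -0.07  0.12] shift mm [-2.5  4.4 48.7]
t 6.45 pos [ 0.5576 -0.3022  0.0627] jaw 8.0 q7 0.34 f [ 0.5  0.7 -2.5] w 42.5
 turn deg [ 0.05 -0.07  0.12] shift mm [-2.5  4.4 48.7]
t 6.45 pos [ 0.5576 -0.3022  0.0627] jaw 8.0 q7 0.34 f [ 0.5  0.7 -2.5] w 42.5
 turn deg [ 0.05 -0.07  0.12] shift mm [-2.5  4.4 48.7]
```

Call:
{"method": "move_arm", "body": {"moves": [[0,0,0,-0.002,0.0045,0.02,0.03],[0,0,0,-0.002,0.0045,0.035,0.03],[0,0,0,-0.002,0.0045,0.043,0.03],[0,0,0,-0.002,0.0045,0.046,0.03],[0,0,0,-0.002,0.0045,0.047,0.03],[0,0,0,-0.002,0.0045,0.047,0.03],[0,0,0,-0.002,0.0045,0.047,0.03]]}}

```text
clock: 7.15
position: [0.556, -0.3081, 0.0153]
ee_rot: [0.998, 0.069, 0.0, 0.0]
ft_force: [-0.2, -0.6, -3.0]
grip_width: 0.497
```

Run:
```python
from h import *
go((.5558,-.307,.014),.137)
```

```text
t 7.15 pos [ 0.556  -0.3081  0.0153] jaw 7.9 q7 0.33 f [-0.2 -0.6 -3. ] w 42.4
 turn deg [ 0.04 -0.05  0.03] shift mm [-0.  -1.1  1.3]
```

Call:
{"method": "move_arm", "body": {"moves": [[0,0,0,0.0,0.0,0.0007,0.03],[0,0,0,0.0,0.0,0.0013,0.03],[0,0,0,0.0,0.0,0.0013,0.03]]}}

```text
clock: 7.45
position: [0.5557, -0.3081, 0.0137]
ee_rot: [0.998, 0.069, 0.0, 0.0]
ft_force: [-1.6, -0.7, 1.3]
grip_width: 0.503
```

Call:
{"method": "move_arm", "body": {"moves": [[0,0,0,0.0,0.0,0.0013,0.05],[0,0,0,0.0,0.0,0.0013,0.06],[0,0,0,0.0,0.0,0.0013,0.065],[0,0,0,0.0,0.0,0.0013,0.065],[0,0,0,0.0,0.0,-0.02,0.065],[0,0,0,0.0,0.0,-0.06,0.065],[0,0,0,0.0,0.0,-0.1,0.065],[0,0,0,0.0,-0.04,-0.13,0.065],[0,0,0,0.0,-0.08,-0.15,0.065],[0,0,0,0.0,-0.08,-0.15,0.065]]}}

```text
clock: 8.45
position: [0.5468, -0.2225, 0.1673]
ee_rot: [0.997, 0.072, 0.003, 0.0]
ft_force: [0.8, 0.0, -0.1]
grip_width: 0.766
```

Run:
```python
from h import *
cv2.imwrite("pics/w6.png",cams.camera("wrist")[:,:,::-1])
go((.4813,.228,.165),.056)
```

```text
t 8.5 pos [ 0.5458 -0.2259  0.1656] jaw 8.1 q7 0.29 f [-0.1 -1.   0.3] w 64.9
 turn deg [ 0.1  -0.17  4.93] shift mm [ 4.000e-01 -4.584e+02 -3.000e-01]
```

View pics/w6.png

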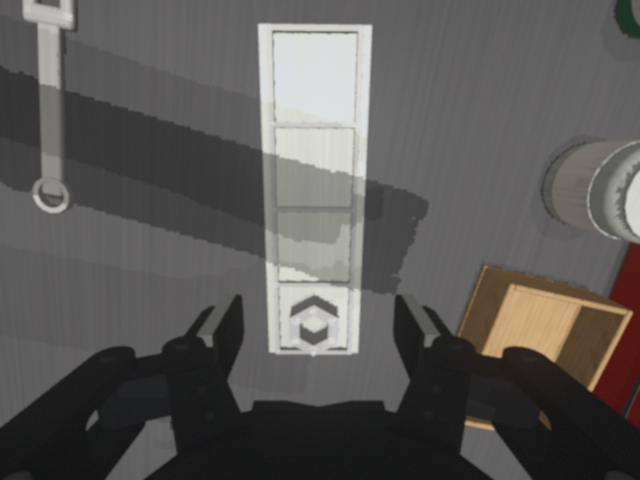

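The nut lies flat in the -105 pocket, at (314,323). Next is the gear.

Call:
{"method": "move_arm", "body": {"moves": [[0,0,1,0.0,-0.05,0.0,0.06],[0,0,2,0.0,-0.1,0.0,0.06],[0,0,3,0.0,-0.15,0.0,0.06],[0,0,4,0.0,-0.2,0.0,0.06],[0,0,4.9,0.0,-0.25,0.0,0.06],[0,0,4.9,0.0,-0.3,0.0,0.06],[0,0,4.9,0.0,-0.35,0.0,0.06],[0,0,4.9,0.0,-0.4,0.02,0.06],[0,0,4.9,0.0,-0.44,0.04,0.06],[0,0,4.9,0.0,-0.458,0.07,0.06]]}}

```text
clock: 9.5
position: [0.4815, 0.2291, 0.0932]
ee_rot: [1.0, 0.028, 0.001, -0.001]
ft_force: [1.2, -1.4, 0.3]
grip_width: 0.701
```

Call:
{"method": "move_arm", "body": {"moves": [[0,0,0,0,0,0,0.055],[0,0,0,0,0,0,0.055],[0,0,0,0,0,0,0.055]]}}

```text
clock: 9.8
position: [0.483, 0.2237, 0.0939]
ee_rot: [1.0, 0.025, 0.0, 0.0]
ft_force: [0.3, -0.0, 0.1]
grip_width: 0.646
```

Run:
```python
from h import *
p=cams.camera_params("wrist");im=cams.camera("wrist")[:,:,::-1].copy();cv2.imwrite("pics/w7.png",im)
go((.4813,.228,.025),.056)
```

```text
t 9.85 pos [0.4831 0.2237 0.0942] jaw 2.8 q7 -0.71 f [-0.   0.3  1.1] w 55.1
 turn deg [ 0.02 -0.09 -0.37] shift mm [-1.7 -4.4 69.1]
```

View pics/w7.png

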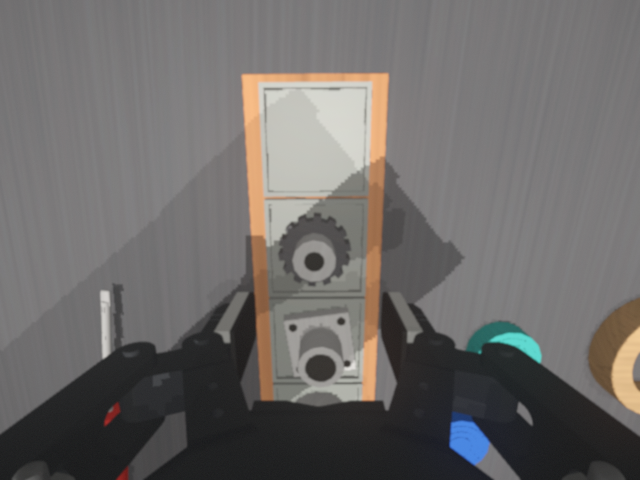

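The gear hub is at (314,262), with the flange boss at (321,369); both are still in place.

Run:
```python
from h import *
p=cams.camera_params("wrist")
a=cast(p,[(314.2,262)],.043)[0];b=cast(p,[(321,369)],.045)[0];print(a.round(4),b.round(4))
go((a[0],a[1],.026),.056)
```

```text
[0.4816 0.2285 0.043 ] [0.4892 0.158  0.045 ]
t 9.85 pos [0.4831 0.2237 0.0942] jaw 2.8 q7 -0.71 f [-0.   0.3  1.1] w 55.1
 turn deg [ 0.02 -0.09 -0.37] shift mm [-1.4 -4.9 68.1]
```

Call:
{"method": "move_arm", "body": {"moves": [[0,0,0,-0.0015,-0.005,0.03,0.05],[0,0,0,-0.0015,-0.005,0.055,0.045],[0,0,0,-0.0015,-0.005,0.068,0.045],[0,0,0,-0.0015,-0.005,0.068,0.045],[0,0,0,-0.0015,-0.005,0.068,0.015],[0,0,0,-0.0015,-0.005,0.068,0.015],[0,0,0,-0.0015,-0.005,0.068,0.015],[0,0,0,-0.0015,-0.005,0.068,0.015],[0,0,0,-0.0015,-0.005,0.068,0.015]]}}

```text
clock: 10.75
position: [0.4811, 0.23, 0.0268]
ee_rot: [1.0, 0.026, 0.001, -0.0]
ft_force: [-0.7, -0.8, 6.7]
grip_width: 0.279
```

Run:
```python
from h import *
go((.5463,-.2377,.12),.137)
```

```text
t 10.75 pos [0.4811 0.23   0.0268] jaw 3.0 q7 -0.79 f [-0.7 -0.8  6.7] w 23.8
 turn deg [ 0.   -0.14 -4.89] shift mm [ 41.2 470.5 -93.1]
```

Call:
{"method": "move_arm", "body": {"moves": [[0,0,0,0,0,-0.02,0.015],[0,0,0,0,0,-0.05,0.015],[0,0,0,0,0,-0.08,0.015],[0,0,0,0,0.02,-0.1,0.015],[0,0,0,0.004,0.06,-0.1,0.015],[0,0,-1,0.008,0.11,-0.1,0.015],[0,0,-2,0.012,0.16,-0.1,0.015],[0,0,-3,0.017,0.21,-0.1,0.015],[0,0,-4,0.022,0.26,-0.1,0.015],[0,0,-4.9,0.027,0.31,-0.1,0.015]]}}

```text
clock: 11.75
position: [0.5231, -0.0795, 0.1262]
ee_rot: [0.998, 0.069, 0.001, 0.0]
ft_force: [1.2, 1.0, -1.6]
grip_width: 0.28
```

Run:
```python
from h import *
go((.5463,-.2377,.065),.137)
```

```text
t 11.75 pos [ 0.5231 -0.0795  0.1262] jaw 7.9 q7 0.03 f [ 1.2  1.  -1.6] w 23.9
 turn deg [ 0.06 -0.07  0.07] shift mm [  1.1 159.9  61.4]
```

Call:
{"method": "move_arm", "body": {"moves": [[0,0,0,0.0,0.04,0.0,0.015],[0,0,0,0.001,0.09,0.0,0.015],[0,0,0,0.001,0.13,0.02,0.015],[0,0,0,0.001,0.157,0.04,0.015],[0,0,0,0.001,0.157,0.06,0.015],[0,0,0,0.001,0.157,0.061,0.015],[0,0,0,0.001,0.157,0.061,0.015]]}}

```text
clock: 12.45
position: [0.5456, -0.2317, 0.0649]
ee_rot: [0.998, 0.069, 0.0, -0.0]
ft_force: [1.1, 0.3, -0.9]
grip_width: 0.283
```

Run:
```python
from h import *
cv2.imwrite("pics/w8.png",cams.camera("wrist")[:,:,::-1])
p=cams.camera_params("wrist")
go((.5463,-.2377,.0245),.137)
```

```text
t 12.5 pos [ 0.5462 -0.2317  0.0656] jaw 8.0 q7 0.23 f [ 0.1 -0.2 -2.4] w 24.0
 turn deg [ 0.02 -0.08  0.11] shift mm [-0.8  5.9 41.1]
```

View pics/w8.png

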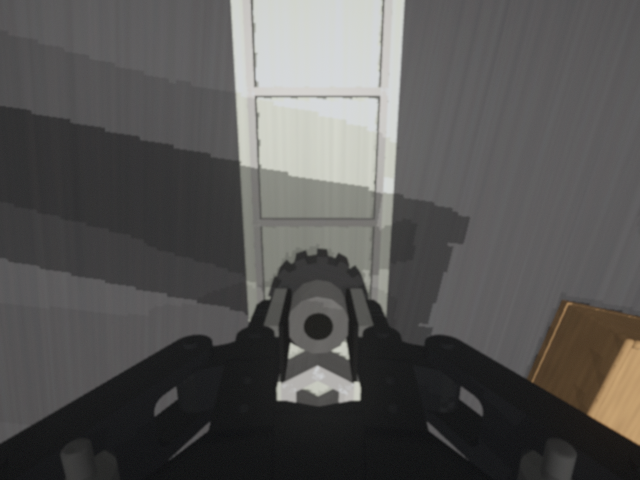

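The gear is upright in the jaws, hub at (318,326), over the second pocket. I lower it.

Call:
{"method": "move_arm", "body": {"moves": [[0,0,0,0.0,0.006,0.02,0.015],[0,0,0,0.0,0.006,0.032,0.015],[0,0,0,0.0,0.006,0.038,0.015],[0,0,0,0.0,0.006,0.04,0.015],[0,0,0,0.0,0.006,0.041,0.015],[0,0,0,0.0,0.006,0.041,0.015],[0,0,0,0.0,0.006,0.041,0.015]]}}

```text
clock: 13.2
position: [0.5468, -0.2385, 0.0239]
ee_rot: [0.998, 0.069, 0.001, 0.0]
ft_force: [0.0, 0.6, 0.5]
grip_width: 0.281
```

Call:
{"method": "move_arm", "body": {"moves": [[0,0,0,0.0,0.0,0.0,0.03],[0,0,0,0.0,0.0,0.0,0.04],[0,0,0,0.0,0.0,0.0,0.045],[0,0,0,0.0,0.0,0.0,0.045],[0,0,0,0.0,0.0,-0.02,0.045],[0,0,0,0.0,0.0,-0.06,0.045],[0,0,0,0.0,0.0,-0.1,0.05],[0,0,0,0.0,-0.04,-0.12,0.055],[0,0,0,0.0,-0.08,-0.12,0.06],[0,0,0,0.0,-0.12,-0.12,0.06]]}}

```text
clock: 14.2
position: [0.53, -0.1185, 0.1442]
ee_rot: [0.998, 0.068, 0.001, 0.0]
ft_force: [-0.7, 0.2, -0.5]
grip_width: 0.698
```

Run:
```python
from h import *
go((.489,.158,.10),.056)
```

```text
t 14.2 pos [ 0.53   -0.1185  0.1442] jaw 7.8 q7 0.11 f [-0.7  0.2 -0.5] w 59.6
 turn deg [ 0.06 -0.1   4.63] shift mm [  -2.9 -279.6   43.9]
```

Call:
{"method": "move_arm", "body": {"moves": [[0,0,1,0.0,-0.05,0.0,0.06],[0,0,2,0.0,-0.1,0.0,0.06],[0,0,3,-0.001,-0.15,0.0,0.06],[0,0,4,-0.002,-0.2,0.01,0.06],[0,0,4.6,-0.003,-0.25,0.03,0.06],[0,0,4.6,-0.003,-0.276,0.045,0.06],[0,0,4.6,-0.003,-0.278,0.045,0.06],[0,0,4.6,-0.003,-0.278,0.045,0.06],[0,0,4.6,-0.003,-0.278,0.045,0.06]]}}

```text
clock: 15.1
position: [0.4894, 0.1541, 0.0986]
ee_rot: [1.0, 0.028, 0.0, 0.0]
ft_force: [-0.0, -0.3, -0.0]
grip_width: 0.703
```

Run:
```python
from h import *
cv2.imwrite("pics/w9.png",cams.camera("wrist")[:,:,::-1])
import pickle;pickle.dump(cams.camera_params("wrist"),open("w9.pkl","wb"))
go((.489,.158,.0225),.056)
```

```text
t 15.15 pos [0.4895 0.1539 0.0987] jaw 3.2 q7 -0.55 f [ 0.1 -0.2  0.1] w 60.1
 turn deg [ 0.03 -0.05 -0.05] shift mm [-0.4 -4.2 76.2]
```

View pics/w9.png

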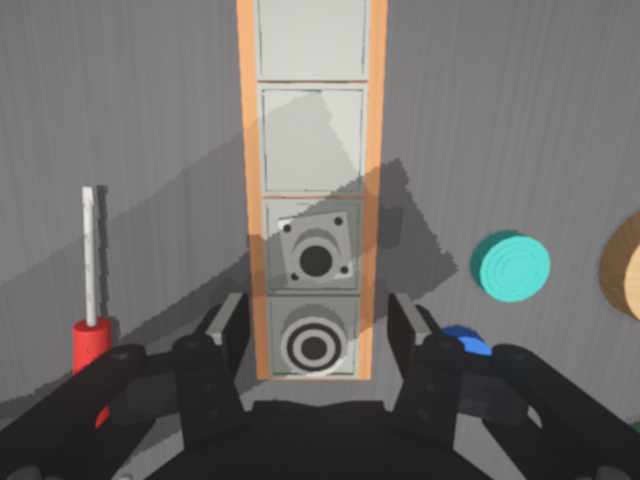

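The flange bore is at (316.5,261) and the bearing bore at (314.5,348).

Run:
```python
from h import *
p=cams.camera_params("wrist")
a=cast(p,[(316.5,261)],.045)[0];print(a.round(4),cast(p,[(314.5,348)],.027)[0].round(4))
go((a[0],a[1],.0225),.056)
```

```text
[0.4893 0.1585 0.045 ] [0.4916 0.0891 0.027 ]
t 15.15 pos [0.4895 0.1539 0.0987] jaw 3.2 q7 -0.55 f [ 0.1 -0.2  0.1] w 60.1
 turn deg [ 0.03 -0.05 -0.05] shift mm [-0.  -4.7 76.2]
```

Call:
{"method": "move_arm", "body": {"moves": [[0,0,0,0.0,-0.0045,0.03,0.055],[0,0,0,0.0,-0.0045,0.06,0.048],[0,0,0,0.0,-0.0045,0.075,0.048],[0,0,0,0.0,-0.0045,0.076,0.048],[0,0,0,0.0,-0.0045,0.076,0.02],[0,0,0,0.0,-0.0045,0.076,0.02],[0,0,0,0.0,-0.0045,0.076,0.02],[0,0,0,0.0,-0.0045,0.076,0.02],[0,0,0,0.0,-0.0045,0.076,0.02]]}}

```text
clock: 16.05
position: [0.4895, 0.1598, 0.0236]
ee_rot: [1.0, 0.028, 0.001, 0.0]
ft_force: [-1.4, -1.5, 7.1]
grip_width: 0.333
```

Run:
```python
from h import *
go((.5367,-.1683,.12),.137)
```

```text
t 16.05 pos [0.4895 0.1598 0.0236] jaw 3.3 q7 -0.65 f [-1.4 -1.5  7.1] w 28.4
 turn deg [ 0.02 -0.12 -4.59] shift mm [ 28.6 330.3 -96.2]
```

Grip width is 28.4 mm, against a 30 mm boss. Lift and traverse.

Call:
{"method": "move_arm", "body": {"moves": [[0,0,0,0,0,-0.02,0.02],[0,0,0,0,0,-0.05,0.02],[0,0,0,0,0,-0.08,0.02],[0,0,0,0,0.02,-0.1,0.02],[0,0,-1,0.005,0.06,-0.1,0.02],[0,0,-2,0.01,0.11,-0.1,0.02],[0,0,-3,0.015,0.16,-0.1,0.02],[0,0,-4,0.02,0.21,-0.1,0.02],[0,0,-4.6,0.024,0.26,-0.1,0.02],[0,0,-4.6,0.028,0.3,-0.1,0.02]]}}

```text
clock: 17.05
position: [0.5333, -0.1416, 0.1226]
ee_rot: [0.998, 0.068, 0.0, 0.001]
ft_force: [0.4, 1.1, -2.4]
grip_width: 0.333
```

Run:
```python
from h import *
go((.5367,-.1683,.06),.137)
```

```text
t 17.05 pos [ 0.5333 -0.1416  0.1226] jaw 7.8 q7 0.12 f [ 0.4  1.1 -2.4] w 28.5
 turn deg [ 0.07 -0.01 -0.06] shift mm [-0.3 26.8 62.7]
```

Call:
{"method": "move_arm", "body": {"moves": [[0,0,0,0.0,0.02,0.0,0.02],[0,0,0,0.0,0.028,0.02,0.02],[0,0,0,0.0,0.028,0.045,0.02],[0,0,0,0.0,0.028,0.06,0.02],[0,0,0,0.0,0.028,0.062,0.02],[0,0,0,0.0,0.028,0.062,0.02]]}}

```text
clock: 17.65
position: [0.5376, -0.1654, 0.0606]
ee_rot: [0.998, 0.069, -0.0, -0.0]
ft_force: [-0.1, 0.4, -1.5]
grip_width: 0.332
```

Run:
```python
from h import *
cv2.imwrite("pics/w10.png",cams.camera("wrist")[:,:,::-1])
go((.5367,-.1683,.0212),.137)
```

```text
t 17.7 pos [ 0.538  -0.1656  0.0612] jaw 7.9 q7 0.12 f [ 0.5  0.3 -2.9] w 28.4
 turn deg [ 0.02 -0.06  0.06] shift mm [-1.7  2.5 40. ]
```

View pics/w10.png

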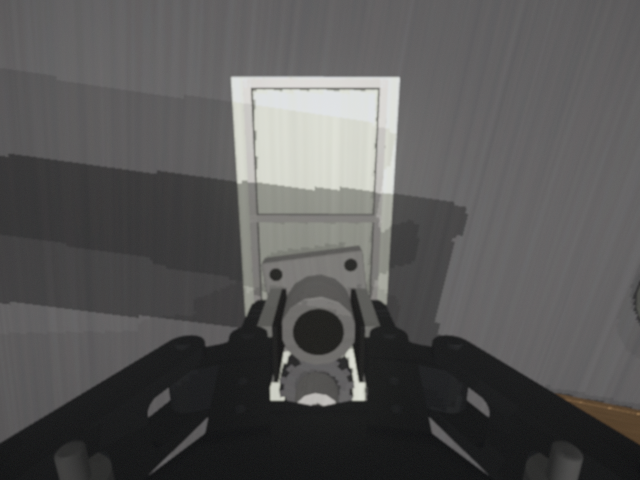

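The flange is level in the jaws with its bore at (318,332), over the third pocket; the placed gear shows at (318,385).

Call:
{"method": "move_arm", "body": {"moves": [[0,0,0,-0.0015,0.0025,0.02,0.02],[0,0,0,-0.0015,0.0025,0.032,0.02],[0,0,0,-0.0015,0.0025,0.037,0.02],[0,0,0,-0.0015,0.0025,0.039,0.02],[0,0,0,-0.0015,0.0025,0.04,0.02],[0,0,0,-0.0015,0.0025,0.04,0.02],[0,0,0,-0.0015,0.0025,0.04,0.02]]}}

```text
clock: 18.4
position: [0.5366, -0.1686, 0.0208]
ee_rot: [0.998, 0.069, 0.0, 0.0]
ft_force: [0.5, 0.2, -2.6]
grip_width: 0.331
```

Call:
{"method": "move_arm", "body": {"moves": [[0,0,0,0,0,0.0006,0.02],[0,0,0,0,0,0.001,0.02],[0,0,0,0,0,0.001,0.02]]}}

```text
clock: 18.7
position: [0.5367, -0.1687, 0.0206]
ee_rot: [0.998, 0.069, 0.0, 0.0]
ft_force: [-5.4, -0.0, 10.2]
grip_width: 0.329
```

Contact is made (about +10 N), so I release and go for the bearing.

Call:
{"method": "move_arm", "body": {"moves": [[0,0,0,0.0,0.0,0.0005,0.035],[0,0,0,0.0,0.0,0.0,0.045],[0,0,0,0.0,0.0,0.0,0.05],[0,0,0,0.0,0.0,0.0,0.05],[0,0,0,0.0,0.0,-0.02,0.05],[0,0,0,0.0,0.0,-0.06,0.05],[0,0,0,0.0,0.0,-0.1,0.055],[0,0,0,0.0,-0.04,-0.12,0.06],[0,0,0,0.0,-0.08,-0.12,0.065],[0,0,0,0.0,-0.12,-0.12,0.07]]}}

```text
clock: 19.7
position: [0.52, -0.0486, 0.1402]
ee_rot: [0.998, 0.068, 0.001, 0.0]
ft_force: [-0.5, 0.1, -0.4]
grip_width: 0.821
```

Run:
```python
from h import *
go((.4915,.0892,.10),.056)
```

```text
t 19.7 pos [ 0.52   -0.0486  0.1402] jaw 7.8 q7 -0.02 f [-0.5  0.1 -0.4] w 70.1
 turn deg [ 0.05 -0.1   4.62] shift mm [  -9.5 -140.4   40. ]
```

Call:
{"method": "move_arm", "body": {"moves": [[0,0,1,-0.003,-0.05,0.0,0.07],[0,0,3,-0.006,-0.1,0.01,0.07],[0,0,4.6,-0.0095,-0.137,0.03,0.07],[0,0,4.6,-0.0095,-0.14,0.04,0.07],[0,0,4.6,-0.0095,-0.14,0.04,0.07],[0,0,4.6,-0.0095,-0.14,0.04,0.07],[0,0,4.6,-0.0095,-0.14,0.04,0.07]]}}

```text
clock: 20.4
position: [0.4921, 0.0863, 0.0998]
ee_rot: [1.0, 0.027, 0.0, 0.0]
ft_force: [0.2, 0.0, -0.1]
grip_width: 0.816
```

Run:
```python
from h import *
cv2.imwrite("pics/w11.png",cams.camera("wrist")[:,:,::-1])
go((.4915,.0892,.014),.056)
```

```text
t 20.45 pos [0.492  0.0864 0.0998] jaw 3.1 q7 -0.4 f [-0.8  0.8  0.9] w 70.2
 turn deg [ 0.02 -0.05 -0.06] shift mm [-0.5 -2.9 85.8]
```

View pics/w11.png

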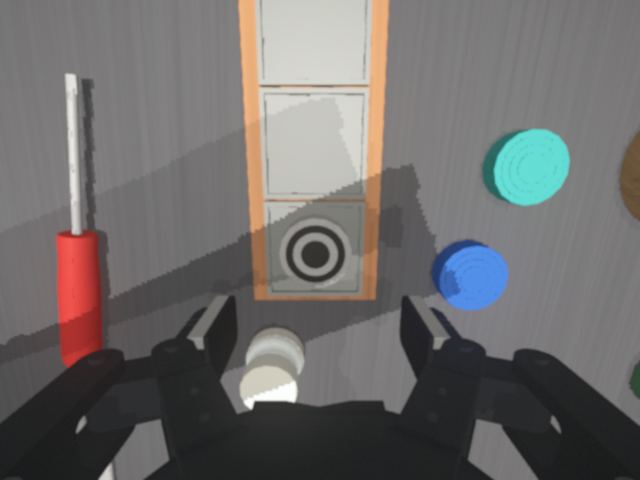

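The bearing bore is at (315.5,254). The white bottle stands just beyond the board end (base about (276,350), cap (268,385)), so I check its clearance.

Run:
```python
from h import *
p=cams.camera_params("wrist")
a=cast(p,[(315.5,254)],.027)[0];print("bearing",a.round(4))
print("bottle base",cast(p,[(276,350)],.003)[0].round(3))
for h in(.03,.04,.05,.06,.07):print(h,cast(p,[(268,387)],h)[0].round(3))
s=cams.camera_params("scene")
for h in(.04,.05,.06,.07):print("scene",h,cast(s,[(330,209)],h)[0].round(3))
s=cams.camera_params("side")
for h in(.04,.05,.06,.07):print("side",h,cast(s,[(359,265)],h)[0].round(3))
go((a[0],a[1],.014),.056)
```

```text
bearing [0.4912 0.0897 0.027 ]
bottle base [0.465 0.003 0.003]
0.03 [ 0.462 -0.011  0.03 ]
0.04 [ 0.464 -0.003  0.04 ]
0.05 [0.465 0.005 0.05 ]
0.06 [0.466 0.013 0.06 ]
0.07 [0.467 0.02  0.07 ]
scene 0.04 [ 0.458 -0.     0.04 ]
scene 0.05 [0.471 0.005 0.05 ]
scene 0.06 [0.483 0.01  0.06 ]
scene 0.07 [0.495 0.016 0.07 ]
side 0.04 [ 0.466 -0.004  0.04 ]
side 0.05 [0.464 0.003 0.05 ]
side 0.06 [0.461 0.01  0.06 ]
side 0.07 [0.458 0.017 0.07 ]
t 20.45 pos [0.492  0.0864 0.0998] jaw 3.1 q7 -0.4 f [-0.8  0.8  0.9] w 70.2
 turn deg [ 0.02 -0.05 -0.06] shift mm [-0.8 -3.4 85.8]
```

The bottle is about 50 mm tall at (0.465,0.004), well clear. I grip the bearing.

Call:
{"method": "move_arm", "body": {"moves": [[0,0,0,-0.001,-0.0035,0.03,0.07],[0,0,0,-0.001,-0.0035,0.06,0.066],[0,0,0,-0.001,-0.0035,0.08,0.066],[0,0,0,-0.001,-0.0035,0.0845,0.066],[0,0,0,-0.001,-0.0035,0.0845,0.035],[0,0,0,-0.001,-0.0035,0.0845,0.035],[0,0,0,-0.001,-0.0035,0.0845,0.035],[0,0,0,-0.001,-0.0035,0.0845,0.035],[0,0,0,-0.001,-0.0035,0.0845,0.035]]}}

```text
clock: 21.35
position: [0.491, 0.091, 0.0159]
ee_rot: [1.0, 0.028, 0.001, 0.0]
ft_force: [-0.3, -1.4, 8.3]
grip_width: 0.533
```

Call:
{"method": "move_arm", "body": {"moves": [[0,0,0,0,0,-0.02,0.035],[0,0,0,0,0,-0.05,0.035],[0,0,0,0,0,-0.09,0.035],[0,0,0,0,0,-0.11,0.035],[0,0,0,0,0,-0.11,0.035]]}}

```text
clock: 21.85
position: [0.4918, 0.0915, 0.1278]
ee_rot: [1.0, 0.029, 0.003, 0.0]
ft_force: [-0.8, 0.1, -2.1]
grip_width: 0.534
```

Run:
```python
from h import *
cv2.imwrite("pics/w12.png",cams.camera("wrist")[:,:,::-1])
go((.5272,-.099,.12),.137)
```

```text
t 21.9 pos [0.4908 0.091  0.1258] jaw 3.3 q7 -0.38 f [ 0.2  0.2 -2.3] w 45.4
 turn deg [ 0.05 -0.15 -4.59] shift mm [ 25.5 191.8   6.1]
```

View pics/w12.png

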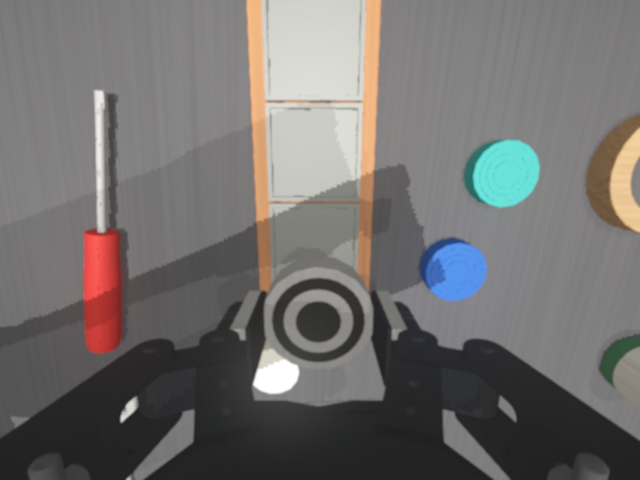

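The bearing is held level, centred at about (319,321). I carry it to the last pocket.

Call:
{"method": "move_arm", "body": {"moves": [[0,0,-1,0.003,0.02,0.0,0.035],[0,0,-2,0.008,0.06,0.0,0.035],[0,0,-3,0.015,0.11,0.0,0.035],[0,0,-4,0.02,0.155,0.005,0.035],[0,0,-4.6,0.0255,0.185,0.02,0.035],[0,0,-4.6,0.0255,0.191,0.045,0.035],[0,0,-4.6,0.0255,0.191,0.062,0.035],[0,0,-4.6,0.0255,0.191,0.065,0.035],[0,0,-4.6,0.0255,0.191,0.065,0.035],[0,0,-4.6,0.0255,0.191,0.065,0.035]]}}

```text
clock: 22.9
position: [0.5268, -0.0977, 0.0603]
ee_rot: [0.998, 0.069, 0.0, 0.0]
ft_force: [0.2, -0.5, -2.4]
grip_width: 0.533
```

Run:
```python
from h import *
go((.5272,-.099,.0135),.137)
```

```text
t 22.9 pos [ 0.5268 -0.0977  0.0603] jaw 7.9 q7 -0.0 f [ 0.2 -0.5 -2.4] w 45.5
 turn deg [ 0.01 -0.03  0.07] shift mm [ 0.2  1.4 46.8]
```

Call:
{"method": "move_arm", "body": {"moves": [[0,0,0,0.0,0.001,0.02,0.035],[0,0,0,0.0,0.001,0.035,0.035],[0,0,0,0.0,0.001,0.042,0.035],[0,0,0,0.0,0.001,0.045,0.035],[0,0,0,0.0,0.001,0.046,0.035],[0,0,0,0.0,0.001,0.0465,0.035],[0,0,0,0.0,0.001,0.0465,0.035]]}}

```text
clock: 23.6
position: [0.5269, -0.0992, 0.0138]
ee_rot: [0.998, 0.069, 0.0, 0.0]
ft_force: [-0.5, 0.6, -2.6]
grip_width: 0.535
```

Call:
{"method": "move_arm", "body": {"moves": [[0,0,0,0,0,0.0006,0.035],[0,0,0,0,0,0.001,0.035],[0,0,0,0,0,0.001,0.035]]}}

```text
clock: 23.9
position: [0.5269, -0.0992, 0.0129]
ee_rot: [0.998, 0.069, 0.0, 0.0]
ft_force: [-1.9, 0.5, 4.9]
grip_width: 0.534
```

Call:
{"method": "move_arm", "body": {"moves": [[0,0,0,0.0,0.0,0.0,0.05],[0,0,0,0.0,0.0,0.0,0.06],[0,0,0,0.0,0.0,0.0,0.066],[0,0,0,0.0,0.0,0.0,0.066],[0,0,0,0.0,0.0,-0.02,0.066],[0,0,0,0.0,0.0,-0.06,0.066],[0,0,0,0.0,0.0,-0.11,0.066],[0,0,0,0.0,0.03,-0.16,0.066],[0,0,0,0.0,0.08,-0.2,0.066],[0,0,0,0.0,0.12,-0.22,0.066]]}}

```text
clock: 24.9
position: [0.5418, -0.2047, 0.2269]
ee_rot: [0.998, 0.07, 0.001, 0.001]
ft_force: [1.3, -1.1, -0.9]
grip_width: 0.769
```

Call:
{"method": "move_arm", "body": {"moves": [[0,0,0,0,0,0,0.085],[0,0,0,0,0,0,0.085],[0,0,0,0,0,0,0.085],[0,0,0,0,0,0,0.085]]}}

```text
clock: 25.3
position: [0.5409, -0.2029, 0.2232]
ee_rot: [0.998, 0.07, -0.001, -0.0]
ft_force: [-0.3, 0.2, 0.3]
grip_width: 0.995
```

Run:
```python
from h import *
go((.5272,-.2,.22),.137)
p=cams.camera_params("wrist");im=cams.camera("wrist")[:,:,::-1].copy()
import pickle;pickle.dump(p,open("w13.pkl","wb"));cv2.imwrite("pics/w13.png",im)
cv2.imwrite("pics/c13.png",cv2.resize(im[60:360,240:440],None,fx=2,fy=2,interpolation=cv2.INTER_CUBIC))
```

```text
t 25.3 pos [ 0.5409 -0.2029  0.2232] jaw 8.0 q7 0.26 f [-0.3  0.2  0.3] w 85.0
 turn deg [-0.04  0.06  0.14] shift mm [-13.2  -4.8   3.2]
```

View pics/c13.png

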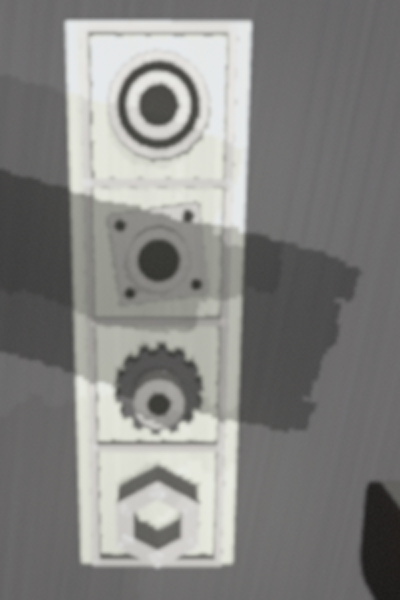

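All four parts lie flat in the tray, top to bottom bearing, flange, gear, nut. In the crop their centres are at about (159,104), (159,260), (159,404) and (158,523). I check these in the tray frame.

Run:
```python
from h import *
import pickle
p=pickle.load(open("w13.pkl","rb"))
f=lambda u,v,h:cast(p,[(240+u/2,60+v/2)],h)[0][:2]
im=cv2.imread("pics/w13.png");m=cv2.inRange(cv2.cvtColor(im,cv2.COLOR_BGR2HSV),(0,0,140),(179,60,255))
c=(f(67,20,.012)+f(252,20,.012)+f(233,565,.012)+f(81,565,.012))/4
print("tray centre",c.round(4))
for t in(np.array([.5415,-.203]),c):
  for n,u,v,h in(("bearing",159,104,.024),("flange",159,260,.042),("gear",159,404,.040),("nut",158,523,.030)):
    d=f(u,v,h)-t;a=.137;print(n,((d@[np.cos(a),np.sin(a)])*1000).round(1),((d@[-np.sin(a),np.cos(a)])*1000).round(1))
```

```text
tray centre [ 0.5426 -0.2036]
bearing 1.1 103.6
flange 1.3 33.8
gear 1.5 -37.0
nut 1.3 -107.1
bearing 0.1 104.3
flange 0.3 34.5
gear 0.5 -36.3
nut 0.2 -106.4
```

All parts are within about 2.5 mm of their pocket centres and the robot is clear, so I hand in.

```bash
python3 -c "
from workcell import manip
print(manip.hand_in())"
```

```text
the job is handed in; nothing more can be done
None
```

I moved all four parts into the tray in reverse order and handed the job in at about 25 s on the robot's clock; the hand-in gives no verdict. From left to right as the robot sees it, the tray now holds bearing, flange, gear and nut.

**Placement:** The last wrist picture shows all four lying flat and the same way up as before. Each measures within about 2.5 mm of its pocket centre, well inside the 12 mm allowed. Height and tilt were judged only from that picture and the set-down contact, not measured.

**Set-down:** The wrist force showed each part touching the pocket floor before I let go. The peak was about 10 N, with the flange. The gripper was open and clear of everything at hand-in.

**Disagreements:** None of the checks failed. The tray centre differed by about 1 mm between two wrist pictures. The first estimates from the fixed cameras were up to 7 mm off in x, so I used the wrist values.

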